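# Pop open the chopstick box at the lunch counter

### The arm

A 6-joint arm with a two-finger parallel gripper is mounted at the origin on the work surface. World frame = base frame: x ahead of the robot, y to its left, z up, the work surface at z = 0. Lengths are in mm, angles in rad, forces in N, time in s.
With the tool pointing down it reaches from about 300 to 775 mm from the base axis. Payload 14.6 kg.
Tool frame: the origin (TCP) lies at the very end of the fingers, on their centre line; the grasp point (between the pads) lies 19 mm behind it; y points along the fingers, z is the direction in which the jaws open and shut, and the axes are right-handed (so a half turn about y gives the same grasp; the last joint's range is limited). The gripper opens to 94 mm and grips with 3 to 60 N. Pads are 16 mm wide; open, the fingers measure 119 mm over their backs; the gripper's body (75 mm by 177 mm) begins 78 mm behind the grasp point.
Start: joints at [1.131, 0.3, 1.521, -0, 1.321, -0.067], TCP at [200.32, 512.212, 170.546] pointing down, gripper open.
Joint ranges: [-3.03, 3.03], [-0.79, 2.21], [0.23, 2.52], [-1.04, 4.18], [0, 3.07], [-2.55, 2.55]. Speed limits (rad/s): [2.22, 2.22, 2.57, 3.14, 3.14, 3.14].

### API

Orientations are given as [roll, pitch, yaw] about the fixed x, y, z axes, in that order (R = Rz(yaw) Ry(pitch) Rx(roll)).
In Python, from cell import monitor, optics, manip gives the robot as it stands.
- The arm moves only by the shell command python3 -m creep 'ROWS' [FORCE]. ROWS is JSON, a list of rows, each an object of numbers: "tx", "ty", "tz": the shift along the tool's x, y, z scaled (see below); "turn": the turn about the tool's y scaled (see below); "fingers": the finger opening in mm, from 0 to 94. In form: [{"tx": .., "ty": .., "tz": .., "turn": .., "fingers": ..}, ...]. A call has 1 to 20 rows; each row is the pose to reach, as a shift and turn from the pose measured when the call began, along the tool's axes at that moment, turning the shorter way round; what a row does not reach only later rows make up. The controller multiplies each number of a shift by 200 mm and each number of a turn by pi rad. A row lasts 1/10 s, in which the tool goes at most 50 mm and 8.59 degrees, less where a joint would pass 70% of its speed; a pose out of reach is approached as far as the arm can. A call with a number of a shift or a turn outside -1 to 1 is refused whole. A call with a gripper value outside its range is refused whole. The fingers move at their own pace and stop on an object; FORCE is the grip in N (left out, the last holds). Time passes only in rows, so rows that repeat a pose let the fingers close. It gives the time, the measured TCP pose, the force and the opening at its end, in the units of the state.
- monitor.read_state(): the state, without advancing time (a new reading comes with each control period).
- optics.camera(name): name is "scene" or "side" or "wrist"; returns a dict with "frame" (420x560x3 uint8, red, green, blue), "range_z" (420x560 float32, mm along the optical axis (not along the pixel's ray), 0 where there is no reading), "fx", "fy", "cx", "cy" (pixels), "R" (3x3) and "t" (3): a world point X has camera coordinates R X + t; the wrist camera has in their place "mount" (4x4, takes a point from camera to tool coordinates, whose origin is the TCP and whose axes are the tool frame's). Camera axes: x right, y down, z forward; pixel columns grow to the right and rows downward; lengths in mm; the calibration is good to about 2 mm. The wrist camera is an equidistant fisheye: a pixel r from the principal point sees the ray r / f radians off the axis. A picture is of the moment at which its call begins: read the wrist's pose just before it.
- manip.sign_off(): hands the job in, once; it reports no verdict.
The state is a dict: "clock": time; "joints": joint angles; "qd": joint speeds; "effort": joint torques, N m; "eef_pos": TCP position; "eef_rot": TCP orientation; "wrist_force": force on the tool from outside, world axes, zero at the start; "moment": the same for the moment, N m; "finger_gap": finger opening in mm.
Only numpy, scipy, OpenCV 4.12 (cv2) and the standard library are available. Lean on these libraries where they do the work, as an engineer would, in place of code of your own. Each camera call takes 0.05 s, during which the arm holds its last target.

### The job

Open the long chopstick box for lunch: with the fingertips press the ribbed pad at the front of its lid down until the push-push latch lets go, then take the fingers away so that the lid springs up, and watch for two seconds that it stays standing open. Press it open only this once: do not push the lid down again after it has popped. Leave the shorter spoon box shut, and do not lift, tip or shove the boxes or the other things around them.

Things in the scene. Friction and masses are not known exactly. Their poses are not given: they have to be found in the camera images.
- chopstick_box: Long white plastic box with a grey lid, holding chopsticks: 270 mm wide (its y), 100 mm deep (its x), about 0.6 kg, loose. Origin: centre of its underside; x points from the front (latch side, roughly facing the robot) to the back (hinge side). Lid: stiff plate 280 mm wide, to 54 mm in front of the centre, top 81 mm above the table; hinge axis 50 mm behind the centre, 74 mm up.
- chopstick_lid (a joint): Lid angle, rad. 0 = shut and latched; negative = pressed in, stop at -0.067; positive = opening up and back, 1.35 = fully open, nearly upright. A spring pushes it open. The push-push latch frees it once it is pressed in past about -0.045 and let up; a shorter press leaves it latched. Freed, it swings open in about 1 s and stays; pushing the open lid fully down latches it again.
- chopstick_pad: The ribbed grey press pad at the middle of the chopstick lid's front edge: 20 mm (front to back) by 44 mm, 2 mm thick, fixed on the lid and moving with it. Origin: centre of its underside, 39 mm in front of the box's centre; its top is 83 mm above the table when shut. Here the press takes about 3 N; the latch frees after 4 mm and the firm stop comes at 6 mm.
- spoon_box: The shorter box of the same make, white with a grey lid, 150 mm wide (its y), otherwise the same depth, height, lid and latch as the chopstick box. Origin: centre of its underside. Loose, about 0.6 kg. It stays shut.
- spoon_lid (a joint): Angle (rad) of the spoon box's lid, same meaning as for the chopstick box. 0 = shut; it stays shut.
- cup_stack: Stack of brown paper cups standing upside down close in front of the chopstick box, 80 mm across, 96 mm high, loose. Origin: centre of its underside.
- mug: White ceramic mug close in front of the spoon box, 78 mm across, 88 mm high, with a handle, loose. Origin: centre of its underside.
- bowl: Empty brown paper bowl in line with the boxes, in any of the three places, 154 mm across, 64 mm high, loose. Origin: centre of its underside.
- wafer_box: Flat yellow carton of wafers lying beyond the boxes to the left, 60 x 105 x 32 mm, loose. Origin: centre of its underside.
- sauce_bottle: Small amber sauce bottle with a red cap, to the right of the boxes, 52 mm across, 125 mm high, loose. Origin: centre of its underside.
- plates: Stack of white paper plates beyond the boxes to the right, 150 mm across, about 18 mm high, loose. Origin: centre of its underside.
- jam_jar: Glass jam jar beyond the boxes in the middle, 64 mm across, 85 mm high, loose. Origin: centre of its underside.
Mind the look-alikes: they are no part of the job. Leave any red or turquoise look-alike of the spoon_box alone.

How it is judged:
By the outcome, as a careful person would: the job done as asked, in the order asked, and still so for the second after the job is handed in, with the robot touching nothing.
It also fails if it takes over 32 s, if anything falls off the work surface, if the arm or the gripper's body presses on something with over 40 N, if the wrist force passes 120 N, or if a joint passes its speed limit or range.

## Working session

There is one attempt and no reset: what is moved stays moved. The work goes in short steps, Python scripts to look and compute and a shell command to move; the robot and the scene stay as the last step left them, time stands still between calls to the robot, and variables do not carry over. Pictures are saved under pics/ and viewed, and the job is handed in when it is done.

```bash
mkdir -p pics; ls; python3 - <<'E'
from cell import monitor, optics
import cv2,numpy as np
print(monitor.read_state())
for n in("scene","side"):
    c=optics.camera(n); cv2.imwrite(f"pics/{n}0.png",c["frame"][:,:,::-1]); np.save(f"pics/{n}0.npy",c,allow_pickle=True)
    print(n,c["fx"],c["cx"],c["cy"],c["R"],c["t"])
E
```

```text
pics
{'clock': 0.0, 'joints': array([ 1.13136361e+00,  3.00462447e-01,  1.52160661e+00, -5.20550903e-06,
        1.32069700e+00, -6.66049191e-02]), 'qd': array([ 3.86570982e-06,  1.82004263e-03, -6.11645985e-04, -9.79311580e-04,
       -1.35508892e-03, -2.31814974e-04]), 'effort': array([ 1.69344908e-04, -5.31822038e+01, -3.52738917e+01,  7.08097452e-02,
        2.45916046e-02, -9.64189940e-05]), 'eef_pos': array([200.21057259, 511.92822857, 169.98030386]), 'eef_rot': array([-1.57196746e+00,  7.30658406e-05, -3.72826552e-01]), 'wrist_force': array([ 0.59977315, -0.05536667,  0.96360504]), 'moment': array([ 0.0168934 , -0.01121235, -0.02259771]), 'finger_gap': 93.85398759282583}
scene 383.2158790063859 274.9412066915311 212.42349420388496 [[-0.34752106  0.93767013  0.00195809]
 [ 0.63265242  0.2360151  -0.73759595]
 [-0.69208383 -0.25509134 -0.6752395 ]] [ 277.57309036 -273.61403666 1268.27907091]
side 490.8111303930776 274.5042758477759 212.1013235137 [[ 0.7760415  -0.63052178  0.01420838]
 [-0.33132117 -0.4267501  -0.8414931 ]
 [ 0.53664316  0.64832603 -0.540081  ]] [-466.27940394  205.23103705 1138.07241453]
```

View pics/scene0.png

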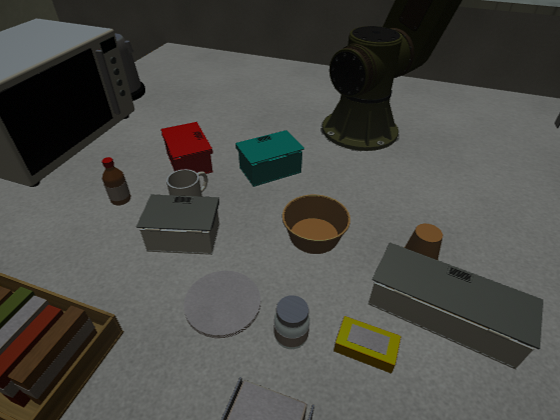

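View pics/side0.png

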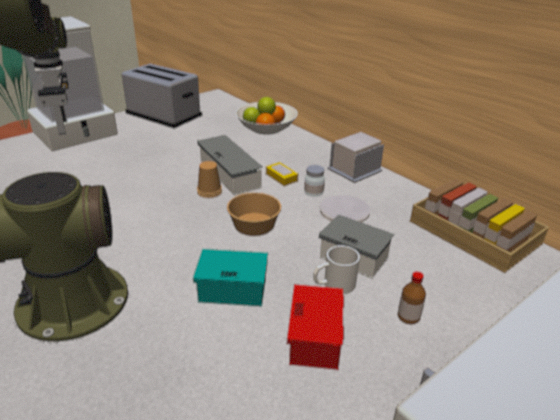

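The scene view shows the long grey-lidded box at right (~455,305) with its dark pad at (459,273) and the cups in front at (427,240). The grey-lidded box at (180,222) is the spoon box. The red (188,148) and turquoise (270,157) boxes are look-alikes. The long box is the only 270 mm one with cups in front. Next I'll crop it and measure.

```bash
cat > h.py <<'E'
import numpy as np,cv2
def ray(c,u,v,z):
    R=np.array(c["R"]);t=np.array(c["t"]);C=-R.T@t
    d=R.T@np.array([(u-c["cx"])/c["fx"],(v-c["cy"])/c["fy"],1.])
    return C+d*(z-C[2])/d[2]
def pts(c):
    v,u=np.mgrid[0:420,0:560];Z=c["range_z"]
    P=np.stack([(u-c["cx"])/c["fx"]*Z,(v-c["cy"])/c["fy"]*Z,Z],-1)
    return (P-np.array(c["t"]))@np.array(c["R"])
def load(n): return np.load(n,allow_pickle=True).item()
E
python3 - <<'E'
from h import *
c=load("pics/scene0.npy");s=load("pics/side0.npy")
a=cv2.resize(c["frame"][215:370,355:555,::-1],None,fx=4,fy=4,interpolation=cv2.INTER_CUBIC)[:600]
cv2.imwrite("pics/crop_s.png",a)
a=cv2.resize(s["frame"][120:210,170:300,::-1],None,fx=6,fy=6,interpolation=cv2.INTER_CUBIC)
cv2.imwrite("pics/crop_d.png",a)
for n,k,box in(("scene",c,(200,420,340,560)),("side",s,(110,220,180,290))):
    P=pts(k);m=np.zeros((420,560),bool);m[box[0]:box[1],box[2]:box[3]]=1
    f=k["frame"].astype(int);sat=f.max(2)-f.min(2)
    m&=(abs(P[...,2]-81)<8)&(k["range_z"]>0)&(sat<30)
    n_,lab,st,ce=cv2.connectedComponentsWithStats(m.astype(np.uint8));i=1+st[1:,4].argmax();m=lab==i
    q=P[m];print(n,m.sum(),"z med",np.median(q[:,2]))
    r=cv2.minAreaRect(q[:,:2].astype(np.float32));print(r,cv2.boxPoints(r))
    cnt=max(cv2.findContours(m.astype(np.uint8),0,1)[0],key=cv2.contourArea)
    w=np.array([ray(k,u,v,81)[:2] for u,v in cnt[:,0]],np.float32);r=cv2.minAreaRect(w);print("plane",r,cv2.boxPoints(r).round(1).tolist())
    g=k["frame"].mean(2);d=m2=m&(g<np.median(g[m])*0.6)
    d=cv2.morphologyEx(cv2.erode(m.astype(np.uint8),np.ones((3,3)))*(g<np.median(g[m])*0.75).astype(np.uint8),cv2.MORPH_CLOSE,np.ones((3,3)))
    _,_,st,ce=cv2.connectedComponentsWithStats(d)
    for S,C in zip(st[1:],ce[1:]):
        if S[4]>8: print("dark",S,C,ray(k,*C,83))
E
```

```text
scene 7840 z med 81.3801404559486
((639.4449462890625, 289.6029357910156), (280.3045654296875, 113.74166870117188), 80.6103515625) [[560.4705  160.60681]
 [672.6883  142.05011]
 [718.4194  418.59906]
 [606.2016  437.15576]]
plane ((642.5861206054688, 289.01885986328125), (279.5500183105469, 116.7077407836914), 80.67137145996094) [[562.2999877929688, 160.60000610351562], [677.5, 141.60000610351562], [722.7999877929688, 417.5], [607.7000122070312, 436.3999938964844]]
dark [448 267  23  16 176] [459.53977273 274.48295455] [602.69944444 296.76071566  83.        ]
dark [489 327  23  10  27] [499.81481481 331.92592593] [706.00576585 360.72771429  83.        ]
side 1326 z med 79.99519255924992
((634.6329345703125, 287.1007080078125), (287.6716613769531, 111.95628356933594), 80.76660919189453) [[556.3007  154.11063]
 [666.80634 136.14651]
 [712.96515 420.0908 ]
 [602.45953 438.0549 ]]
plane ((629.2857055664062, 279.5154724121094), (296.2365417480469, 114.59239959716797), 80.71017456054688) [[548.7999877929688, 142.60000610351562], [661.9000244140625, 124.0999984741211], [709.7000122070312, 416.3999938964844], [596.7000122070312, 434.8999938964844]]
dark [216 152   5   5  16] [217.9375 153.6875] [602.65068089 298.40437572  83.        ]
```

View pics/crop_s.png

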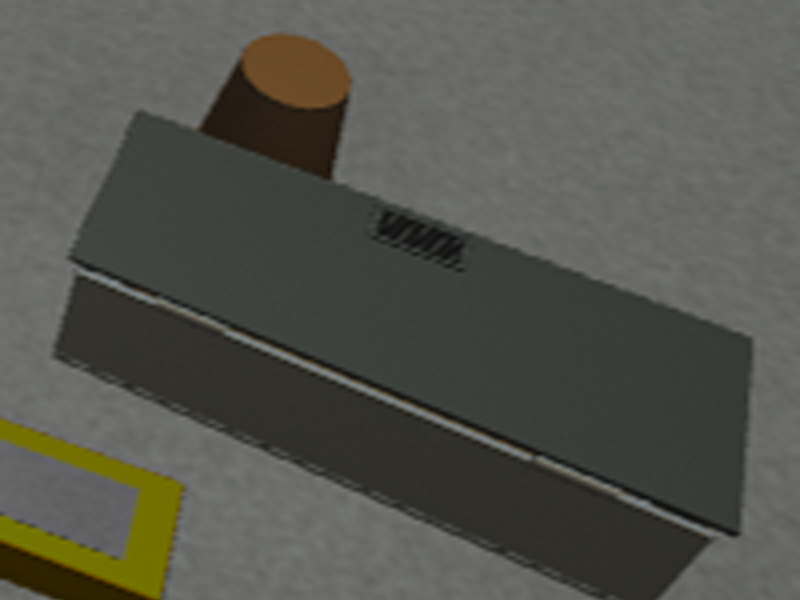

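View pics/crop_d.png

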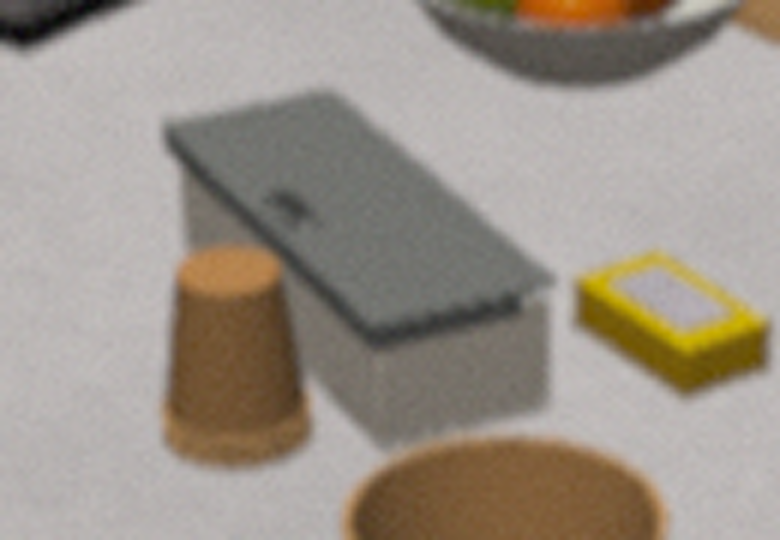

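Both views agree on the pad: scene dark centroid (459.5,274.5) → (602.7,296.8), side (217.9,153.7) → (602.7,298.4). The lid outline (280 × 114 mm, z 81) puts it near (598,297). The heights and sizes match the description. Now I'll check the cups and work out the approach.

```bash
cat >> h.py <<'E'
from scipy.spatial.transform import Rotation as Ro
def plan(target,yaw):
    from cell import monitor
    s=monitor.read_state();R=Ro.from_euler('xyz',s["eef_rot"]).as_matrix()
    d=R.T@(np.array(target)-s["eef_pos"])
    dy=(yaw-s["eef_rot"][2])
    print("clock",s["clock"],"pos",s["eef_pos"].round(1),"rot",s["eef_rot"].round(4),"F",s["wrist_force"].round(2),"gap",round(s["finger_gap"],1))
    print("tool shift mm",d.round(1),"units",(d/200).round(4),"turn units",round(-dy/np.pi,4))
E
python3 - <<'E'
from h import *
c=load("pics/scene0.npy");s=load("pics/side0.npy")
for k,b in((c,(215,265,400,450)),(s,(155,200,190,228))):
    f=k["frame"].astype(int);m=np.zeros((420,560),bool);m[b[0]:b[1],b[2]:b[3]]=1
    m&=(f[...,0]-f[...,2]>25);P=pts(k)[m];t=P[P[:,2]>90];print(len(P),P[:,2].max(),t.mean(0),np.ptp(t,axis=0))
plan([601,297,170],-0.164)
E
```

```text
401 654.032010617592 [526.40550207 231.03101041  99.16359786] [651.98215237 129.45530573 561.00766389]
753 793.9768611875197 [506.97848893 209.41495904 104.68092425] [ 728.77001491 1201.79742405  703.85656735]
clock 0.1 pos [200.2 512.  170.1] rot [-1.5718e+00  1.0000e-04 -3.7270e-01] F [-0.01 -0.28  0.34] gap 93.8
tool shift mm [ 4.516e+02  1.000e-01 -5.430e+01] units [ 2.2579e+00  4.0000e-04 -2.7140e-01] turn units -0.0664
```

```bash
python3 -m creep '[{"tx":0.2,"fingers":0},{"tx":0.4,"fingers":0},{"tx":0.6,"tz":-0.05,"fingers":0},{"tx":0.8,"tz":-0.1,"fingers":0},{"tx":1,"tz":-0.15,"fingers":0},{"tx":1,"tz":-0.15,"fingers":0}]' 20
python3 -m creep '[{"tx":0.2,"fingers":0},{"tx":0.4,"fingers":0},{"tx":0.6,"tz":-0.04,"fingers":0},{"tx":0.8,"tz":-0.08,"fingers":0},{"tx":1,"tz":-0.12,"fingers":0},{"tx":1,"tz":-0.12,"fingers":0},{"tx":1,"tz":-0.12,"fingers":0}]'
python3 - <<'E'
from h import *
plan([601,297,110],-0.164)
E
```

```text
clock 0.1 pos [200.2 512.  170.1] rot [-1.5718e+00  1.0000e-04 -3.7270e-01] F [-0.01 -0.28  0.34] gap 93.8
tool shift mm [451.6  60.1 -54.2] units [ 2.2579  0.3004 -0.2711] turn units -0.0664$[0]: bad value
$[0]: bad value
```

```bash
python3 -m creep '[{"tx":0.2,"ty":0,"tz":0,"turn":0,"fingers":0},{"tx":0.4,"ty":0,"tz":0,"turn":0,"fingers":0},{"tx":0.6,"ty":0,"tz":-0.05,"turn":0,"fingers":0},{"tx":0.8,"ty":0,"tz":-0.1,"turn":0,"fingers":0},{"tx":1,"ty":0,"tz":-0.15,"turn":0,"fingers":0},{"tx":1,"ty":0,"tz":-0.15,"turn":0,"fingers":0}]' 20
python3 - <<'E'
from h import *
plan([601,297,170],-0.164)
E
```

```text
clock: 0.7
eef_pos: [378.5, 408.6, 169.6]
eef_rot: [-1.573, -0.0, -0.377]
wrist_force: [-1.1, -0.1, -0.4]
finger_gap: 49.2
clock 0.7 pos [378.5 408.6 169.6] rot [-1.5727e+00 -2.0000e-04 -3.7690e-01] F [-1.06 -0.12 -0.37] gap 49.2
tool shift mm [247.9  -0.3 -21.9] units [ 1.2397 -0.0015 -0.1094] turn units -0.0678
```

```bash
python3 -m creep '[{"tx":0.2,"ty":0,"tz":0,"turn":-0.02,"fingers":0},{"tx":0.4,"ty":0,"tz":-0.03,"turn":-0.04,"fingers":0},{"tx":0.6,"ty":0,"tz":-0.06,"turn":-0.068,"fingers":0},{"tx":0.8,"ty":0,"tz":-0.09,"turn":-0.068,"fingers":0},{"tx":1,"ty":0,"tz":-0.11,"turn":-0.068,"fingers":0},{"tx":1,"ty":0,"tz":-0.11,"turn":-0.068,"fingers":0},{"tx":1,"ty":0,"tz":-0.11,"turn":-0.068,"fingers":0}]'
python3 - <<'E'
from h import *
plan([601,297,130],-0.164)
from cell import optics,monitor
s=monitor.read_state()
c=optics.camera("wrist"); cv2.imwrite("pics/wrist1.png",c["frame"][:,:,::-1])
c["pos"]=s["eef_pos"];c["rot"]=s["eef_rot"];np.save("pics/wrist1.npy",c,allow_pickle=True);print(c["mount"],c["fx"],c["cx"],c["cy"])
E
```

```text
clock: 1.4
eef_pos: [556.2, 314.5, 168.9]
eef_rot: [-1.573, 0.001, -0.164]
wrist_force: [0.0, 0.7, -0.3]
finger_gap: 0.8
clock 1.4 pos [556.2 314.5 168.9] rot [-1.5733e+00  1.4000e-03 -1.6410e-01] F [ 0.01  0.75 -0.32] gap 0.8
tool shift mm [47.2 38.9 -9.9] units [ 0.2358  0.1944 -0.0494] turn units -0.0
[[-1.11995238e-03  9.68043394e-01  2.50780249e-01 -7.24741358e+01]
 [ 1.93297807e-04 -2.50780192e-01  9.68044037e-01 -2.11844088e+02]
 [ 9.99999354e-01  1.13263849e-03  9.37412065e-05 -1.21835682e+00]
 [ 0.00000000e+00  0.00000000e+00  0.00000000e+00  1.00000000e+00]] 325.19226210127806 281.52470823852394 212.3278529033429
```

View pics/wrist1.png

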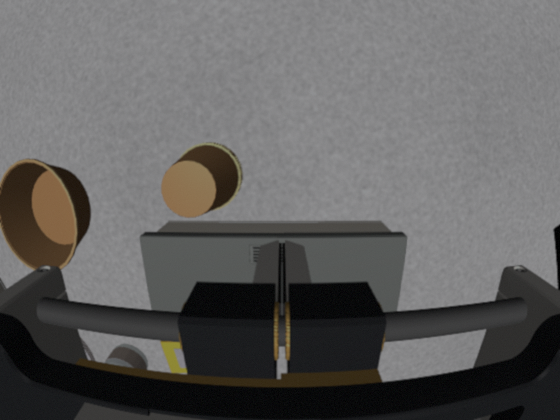

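The wrist view shows the lid's front edge from (143,234) to (405,234). The ribbed pad's left end is at (257,254), partly hidden by the fingers. Using these I'll refine the pad position.

```bash
cat >> h.py <<'E'
def wray(c,u,v,z):
    du,dv=u-c["cx"],v-c["cy"];r=np.hypot(du,dv);th=r/c["fx"]
    d=np.array([du/r*np.sin(th),dv/r*np.sin(th),np.cos(th)])
    M=np.array(c["mount"]);R=Ro.from_euler('xyz',c["rot"]).as_matrix()
    o=R@M[:3,3]+c["pos"];d=R@M[:3,:3]@d
    return o+d*(z-o[2])/d[2]
E
python3 - <<'E'
from h import *
c=load("pics/wrist1.npy")
a=cv2.resize(c["frame"][215:315,180:380,::-1],None,fx=4,fy=4,interpolation=cv2.INTER_CUBIC);cv2.imwrite("pics/wcrop.png",a)
L=wray(c,143,234,81);Rr=wray(c,405,234,81);m=(L+Rr)/2
print(L,Rr,m,np.linalg.norm(L-Rr),"yaw",np.arctan2(*( (Rr-L)[[0,1]]*[-1,-1]) ) )
n=(L-Rr)/np.linalg.norm(L-Rr);x=np.array([n[1],-n[0],0]);print("pad from edge",m+15*x)
print("pad left-mid",wray(c,252,254,83), "-> centre",wray(c,252,254,83)-22*n)
E
```

```text
[560.6094969 166.9023877  81.       ] [603.7835677  432.88143844  81.        ] [582.1965323  299.89191307  81.        ] 269.46030472435837 yaw -2.980674836376675
pad from edge [567.39032266 302.29527658  81.        ]
pad left-mid [597.60870112 276.77405115  83.        ] -> centre [601.13363426 298.48982529  83.        ]
```

View pics/wcrop.png

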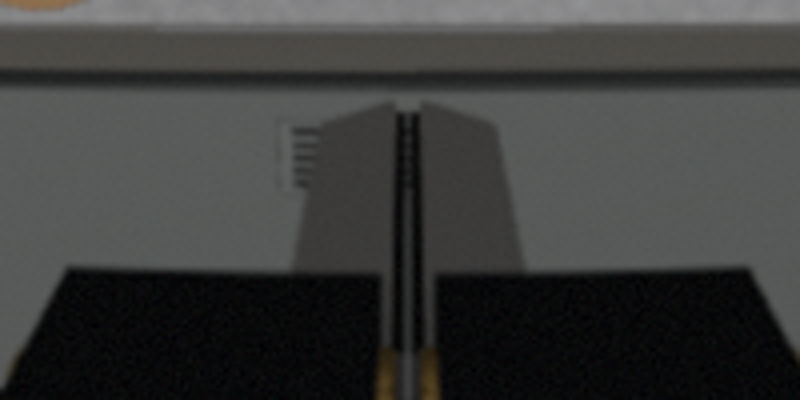

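The estimates agree on about (600, 297.5). The printed "pad from edge" line has its sign flipped. Corrected, it gives (597, 297.5).

```bash
python3 - <<'E'
from h import *
plan([600,297.5,95],-0.164)
E
python3 -m creep '[{"tx":0.15,"ty":0,"tz":-0.03,"turn":0,"fingers":0},{"tx":0.23,"ty":0.1,"tz":-0.048,"turn":0,"fingers":0},{"tx":0.23,"ty":0.2,"tz":-0.048,"turn":0,"fingers":0},{"tx":0.23,"ty":0.3,"tz":-0.048,"turn":0,"fingers":0},{"tx":0.23,"ty":0.36,"tz":-0.048,"turn":0,"fingers":0},{"tx":0.23,"ty":0.36,"tz":-0.048,"turn":0,"fingers":0},{"tx":0.23,"ty":0.36,"tz":-0.048,"turn":0,"fingers":0}]'
python3 - <<'E'
from h import *
plan([600,297.5,83],-0.164)
from cell import optics
for n,b in(("scene",(215,365,355,555)),("side",(90,210,170,300))):
    c=optics.camera(n);a=cv2.resize(c["frame"][b[0]:b[1],b[2]:b[3],::-1],None,fx=4,fy=4,interpolation=cv2.INTER_CUBIC);cv2.imwrite(f"pics/above_{n}.png",a)
E
```

```text
clock 1.45 pos [555.6 315.1 169.3] rot [-1.573e+00  1.100e-03 -1.630e-01] F [ 0.03 -0.17 -0.14] gap 0.5
tool shift mm [ 46.7  74.2 -10. ] units [ 0.2336  0.3712 -0.0499] turn units 0.0003
clock: 2.15
eef_pos: [599.2, 298.7, 98.2]
eef_rot: [-1.572, 0.0, -0.162]
wrist_force: [-1.2, 0.5, -0.6]
finger_gap: 0.5
clock 2.15 pos [599.2 298.7  98.2] rot [-1.5725e+00  3.0000e-04 -1.6210e-01] F [-1.19  0.47 -0.65] gap 0.5
tool shift mm [ 1.  15.2 -1.1] units [ 0.0049  0.0762 -0.0054] turn units 0.0006
```

View pics/above_scene.png

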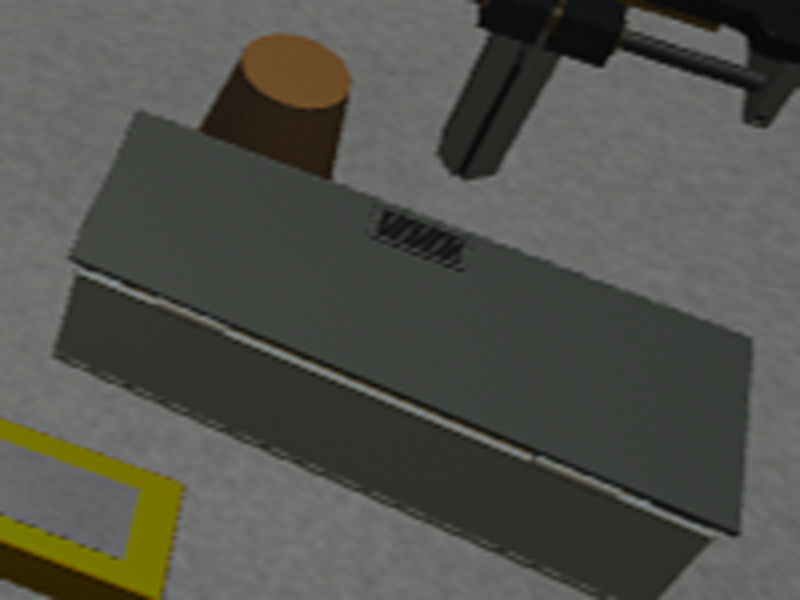

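View pics/above_side.png

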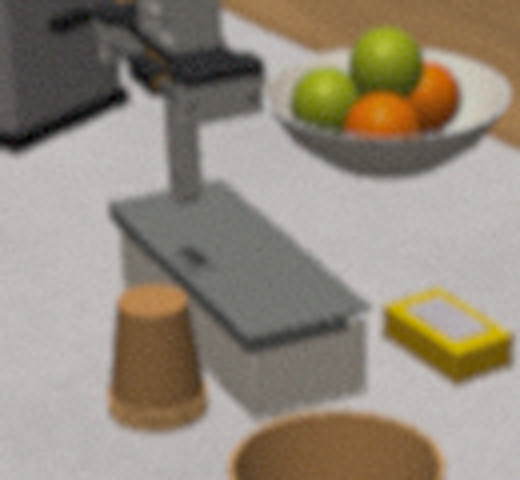

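The fingertip is at scene (471,259) and side (216,140). That isn't clearly over the pad, so I'll triangulate the tip before descending.

```bash
python3 - <<'E'
from h import *
from cell import monitor
S=monitor.read_state();print(S["eef_pos"],S["clock"])
c=load("pics/scene0.npy");s=load("pics/side0.npy")
def K(k): return np.array([[k["fx"],0,k["cx"]],[0,k["fy"],k["cy"]],[0,0,1]])@np.c_[k["R"],k["t"]]
def tri(a,b):
    X=cv2.triangulatePoints(K(c),K(s),np.array(a,float)[:,None],np.array(b,float)[:,None])[:,0];X=X[:3]/X[3]
    e=[(K(k)@np.r_[X,1]) for k in(c,s)];return X.round(1),[(p[:2]/p[2]).round(1) for p in e]
print("tip",tri((471,259),(216,140)))
print("pad",tri((459.5,274.0),(217.9,153.7)))
print("cornerR front",tri((355+750/4,215+340/4),(170+165/6,120+125/6)))
print("cornerL front",tri((355+140/4,215+112/4),(170+370/6,120+335/6)))
for X in([600,298,83],[599,299,98]):
    print(X,[(lambda p:(p[:2]/p[2]).round(1))(K(k)@np.r_[X,1]) for k in(c,s)])
E
```

```text
[599.65353099 298.5233984   98.71052509] 2.25
tip (array([601.5, 302.7, 129.9]), [array([471.6, 258.5]), array([216.2, 140.2])])
pad (array([601.7, 296.8,  83.7]), [array([459.7, 273.9]), array([218. , 153.8])])
cornerR front (array([608.6, 436.8,  77.9]), [array([541.9, 300.6]), array([197.3, 140.6])])
cornerL front (array([560.4, 162. ,  74.2]), [array([389. , 243.7]), array([231.3, 175.5])])
[600, 298, 83] [array([460.3, 273.6]), array([217.3, 153.9])]
[599, 299, 98] [array([463.5, 268.3]), array([216.7, 149.8])]
```

The tip triangulates laterally to within about 5 mm of the state, but at z≈130 against the reported 98. I'll take another look at standstill before trusting either one.

```bash
python3 - <<'E'
from h import *
from cell import optics,monitor
S=monitor.read_state();print(S["eef_pos"],S["clock"],S["qd"].round(3))
o=[]
for n,b in(("scene",(215,300,430,530)),("side",(90,165,180,260))):
    c=optics.camera(n);a=cv2.resize(c["frame"][b[0]:b[1],b[2]:b[3],::-1],None,fx=6,fy=6,interpolation=cv2.INTER_CUBIC);cv2.imwrite(f"pics/again_{n}.png",a)
    np.save(f"pics/again_{n}.npy",c,allow_pickle=True)
    P=pts(c)
    u,v={"scene":(471,255),"side":(216,137)}[n]
    for dv in range(-14,8,2): print(n,v+dv,P[v+dv,u].round(0),c["frame"][v+dv,u])
E
```

```text
[599.65353099 298.5233984   98.71052509] 2.25 [-0.005  0.003 -0.    -0.    -0.003 -0.001]
scene 241 [608. 287. 176.] [41 41 38]
scene 243 [608. 288. 171.] [40 41 37]
scene 245 [608. 289. 167.] [40 40 37]
scene 247 [609. 291. 163.] [40 40 37]
scene 249 [609. 292. 159.] [40 40 37]
scene 251 [608. 294. 153.] [41 41 38]
scene 253 [608. 295. 149.] [28 29 27]
scene 255 [608. 297. 144.] [10  9  9]
scene 257 [609. 298. 140.] [22 22 20]
scene 259 [609. 300. 136.] [37 36 35]
scene 261 [476. 344.   1.] [108 110 106]
side 123 [593. 285. 197.] [94 91 85]
side 125 [590. 281. 192.] [100  93  92]
side 127 [594. 288. 182.] [100  97  93]
side 129 [593. 286. 177.] [93 90 88]
side 131 [591. 285. 171.] [96 95 89]
side 133 [590. 283. 165.] [94 91 87]
side 135 [594. 291. 154.] [100  95  91]
side 137 [587. 280. 153.] [99 93 90]
side 139 [589. 283. 144.] [80 78 76]
side 141 [652. 385.  83.] [110 110 106]
side 143 [647. 377.  80.] [119 120 115]
```

View pics/again_scene.png

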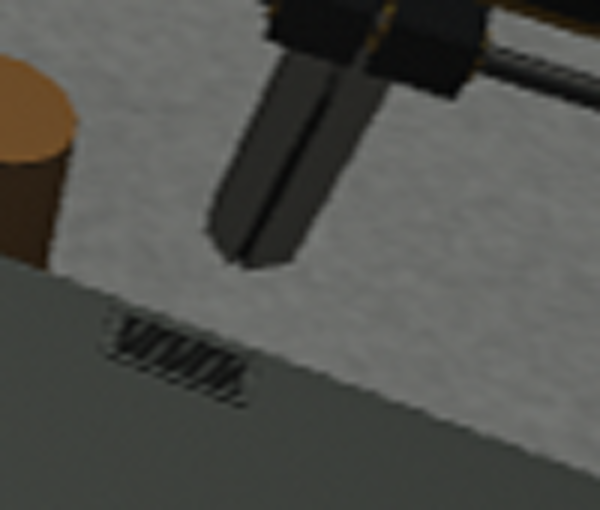

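View pics/again_side.png

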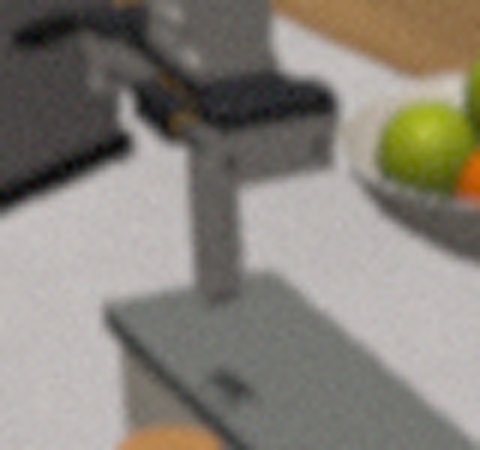

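```bash
python3 - <<'E'
from h import *
from cell import optics,monitor
S=monitor.read_state()
k=optics.camera("wrist");k["pos"]=S["eef_pos"];k["rot"]=S["eef_rot"]
np.save("pics/wrist2.npy",k,allow_pickle=True);cv2.imwrite("pics/wrist2.png",k["frame"][:,:,::-1])
for c in(load("pics/wrist1.npy"),k):
    M=np.array(c["mount"]);R=Ro.from_euler('xyz',c["rot"]).as_matrix()
    o=R@M[:3,3]+c["pos"];print("cam",o.round(1))
    def P(u,v):
        du,dv=u-c["cx"],v-c["cy"];r=np.hypot(du,dv);th=r/c["fx"]
        d=np.array([du/r*np.tan(th),dv/r*np.tan(th),1])*c["range_z"][v,u]
        return o+R@M[:3,:3]@d
    for u,v in((280,40),(400,60),(120,60),(200,245),(350,245),(190,190)): print((u,v),P(u,v).round(1))
    Z=c["range_z"]; print("column 274 ",[(v,P(270,v).round(0).tolist()) for v in range(236,284,4)])
E
```

```text
cam [484.8 325.6 380.9]
(280, 40) [376.1 340.7  -3.8]
(400, 60) [416.9 481.2  -1.1]
(120, 60) [351.7 138.3  -3.2]
(200, 245) [581.5 225.7  79.8]
(350, 245) [605.6 374.4  79.6]
(190, 190) [523.3 232.6  92.4]
column 274  [(236, [585.0, 297.0, 74.0]), (240, [587.0, 297.0, 79.0]), (244, [546.0, 309.0, 209.0]), (248, [546.0, 309.0, 214.0]), (252, [546.0, 309.0, 220.0]), (256, [546.0, 309.0, 225.0]), (260, [546.0, 309.0, 232.0]), (264, [546.0, 310.0, 238.0]), (268, [546.0, 310.0, 242.0]), (272, [546.0, 310.0, 246.0]), (276, [546.0, 310.0, 250.0]), (280, [546.0, 310.0, 255.0])]
cam [527.9 309.1 310.2]
(280, 40) [440.4 321.4  -1.7]
(400, 60) [472.8 436.5  -2. ]
(120, 60) [420.5 157.1  -2.1]
(200, 245) [602.6 232.8  79.3]
(350, 245) [621.8 347.1  77.3]
(190, 190) [570.2 208.8  -2. ]
column 274  [(236, [603.0, 288.0, 80.0]), (240, [606.0, 287.0, 81.0]), (244, [589.0, 292.0, 138.0]), (248, [589.0, 293.0, 144.0]), (252, [589.0, 293.0, 150.0]), (256, [589.0, 293.0, 156.0]), (260, [589.0, 293.0, 162.0]), (264, [589.0, 293.0, 167.0]), (268, [589.0, 293.0, 171.0]), (272, [589.0, 294.0, 176.0]), (276, [589.0, 294.0, 179.0]), (280, [589.0, 294.0, 183.0])]
```

View pics/wrist2.png

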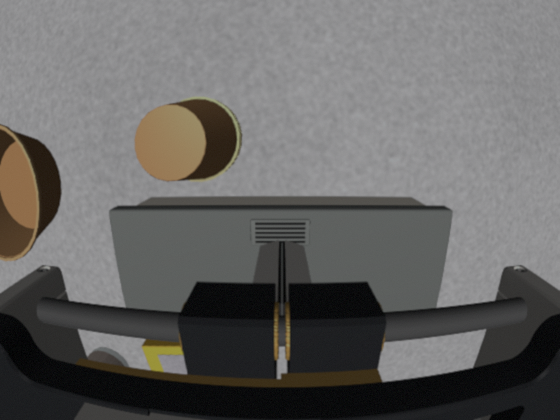

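The wrist depth agrees with the state for the table (z≈-2) and lid (z≈79), so the pose is right. The closed fingertips are visibly about 32 mm short of the nominal TCP. I'll look for contact by force and not rely on z. The pad is now fully visible at wrist (251–310, 219–243).

```bash
python3 - <<'E'
from h import *
c=load("pics/wrist2.npy")
for u,v in((280,231),(251,231),(310,231),(280,219),(280,243)): print((u,v),wray(c,u,v,83).round(1))
for z in(125,130,135): print("finger front tip edge",wray(c,282,242,z).round(1))
p=wray(c,280,231,83);plan(p,-0.164)
a,b=wray(c,113,208,81),wray(c,449,208,81);print(np.linalg.norm(a-b),np.arctan2(-(b-a)[0],(b-a)[1]))
E
```

```text
(280, 231) [599.8 295.9  83. ]
(251, 231) [596.4 274.9  83. ]
(310, 231) [603.4 317.7  83. ]
(280, 219) [590.8 297.4  83. ]
(280, 243) [609.  294.4  83. ]
finger front tip edge [593.6 298.4 125. ]
finger front tip edge [591.8 298.7 130. ]
finger front tip edge [590. 299. 135.]
clock 2.4 pos [599.6 298.2  98.1] rot [-1.5723  0.     -0.1629] F [-0.02 -1.01 -0.11] gap 0.6
tool shift mm [ 0.5 15.1 -2.2] units [ 0.0027  0.0756 -0.0109] turn units 0.0003
267.97344773869014 -0.16130524047809108
```

The pad measures 43 × 18 mm centred at (599.8, 295.9), and the fingertips are directly above it. I'll descend slowly and watch the force.

```bash
python3 -m creep '[{"tx":0,"ty":0.03,"tz":-0.01,"turn":0,"fingers":0},{"tx":0,"ty":0.05,"tz":-0.01,"turn":0,"fingers":0},{"tx":0,"ty":0.07,"tz":-0.01,"turn":0,"fingers":0},{"tx":0,"ty":0.09,"tz":-0.01,"turn":0,"fingers":0},{"tx":0,"ty":0.09,"tz":-0.01,"turn":0,"fingers":0},{"tx":0,"ty":0.09,"tz":-0.01,"turn":0,"fingers":0}]'
python3 - <<'E'
from h import *
plan([600,296,55],-0.164)
from cell import optics
o=[]
for n,b in(("scene",(225,325,400,530)),("side",(100,200,170,300))):
    c=optics.camera(n);o.append(cv2.resize(c["frame"][b[0]:b[1],b[2]:b[3],::-1],None,fx=3,fy=3,interpolation=cv2.INTER_CUBIC))
cv2.imwrite("pics/d1.png",np.hstack(o))
E
```

```text
clock: 3.0
eef_pos: [599.3, 296.2, 80.0]
eef_rot: [-1.572, 0.0, -0.163]
wrist_force: [-0.8, 0.4, 0.7]
finger_gap: 0.8
clock 3.0 pos [599.3 296.2  80. ] rot [-1.5724e+00  2.0000e-04 -1.6290e-01] F [-0.8   0.36  0.7 ] gap 0.8
tool shift mm [ 0.8 25.  -0. ] units [ 3.800e-03  1.251e-01 -1.000e-04] turn units 0.0003
```

View pics/d1.png

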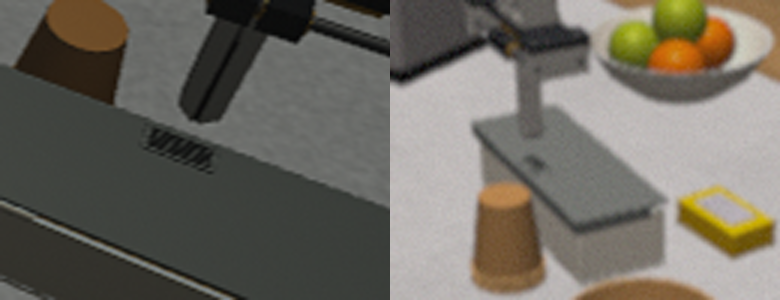

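There's no contact at TCP 80, and the tips (scene ~(467,265)) are still about 30 mm above the pad, so the offset is real. Continuing in smaller steps.

```bash
python3 -m creep '[{"tx":0,"ty":0.03,"tz":0,"turn":0,"fingers":0},{"tx":0,"ty":0.06,"tz":0,"turn":0,"fingers":0},{"tx":0,"ty":0.08,"tz":0,"turn":0,"fingers":0},{"tx":0,"ty":0.1,"tz":0,"turn":0,"fingers":0},{"tx":0,"ty":0.1,"tz":0,"turn":0,"fingers":0},{"tx":0,"ty":0.1,"tz":0,"turn":0,"fingers":0}]'
python3 - <<'E'
from h import *
plan([600,296,50],-0.164)
from cell import optics,monitor
o=[]
for n,b in(("scene",(225,325,400,530)),("side",(100,200,170,300))):
    c=optics.camera(n);o.append(cv2.resize(c["frame"][b[0]:b[1],b[2]:b[3],::-1],None,fx=3,fy=3,interpolation=cv2.INTER_CUBIC))
cv2.imwrite("pics/d2.png",np.hstack(o))
E
```

```text
clock: 3.7
eef_pos: [599.4, 296.2, 60.3]
eef_rot: [-1.572, -0.0, -0.163]
wrist_force: [0.4, -0.2, 0.7]
finger_gap: 0.9
clock 3.7 pos [599.4 296.2  60.3] rot [-1.5722e+00 -1.0000e-04 -1.6290e-01] F [ 0.41 -0.23  0.66] gap 0.9
tool shift mm [ 0.6 10.3 -0.1] units [ 0.0032  0.0513 -0.0004] turn units 0.0003
```

View pics/d2.png

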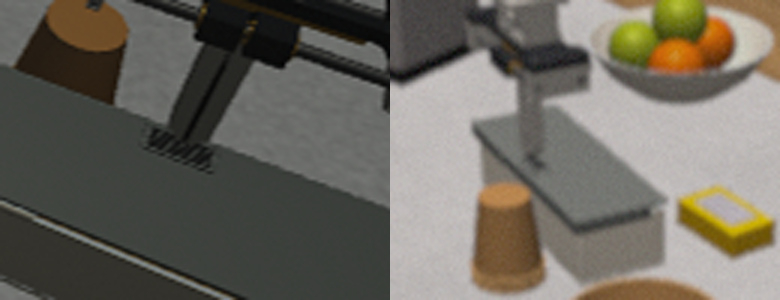

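The tips are now ~10 mm above the pad and centred on it. Stepping down 3 mm at a time.

```bash
python3 -m creep '[{"tx":0,"ty":0.015,"tz":0,"turn":0,"fingers":0},{"tx":0,"ty":0.03,"tz":0,"turn":0,"fingers":0},{"tx":0,"ty":0.03,"tz":0,"turn":0,"fingers":0}]'
python3 -m creep '[{"tx":0,"ty":0.015,"tz":0,"turn":0,"fingers":0},{"tx":0,"ty":0.015,"tz":0,"turn":0,"fingers":0}]'
```

```text
clock: 4.1
eef_pos: [599.2, 296.2, 53.9]
eef_rot: [-1.572, 0.0, -0.163]
wrist_force: [0.2, -0.7, -0.2]
finger_gap: 0.7
clock: 4.3
eef_pos: [599.0, 296.1, 50.4]
eef_rot: [-1.573, 0.001, -0.163]
wrist_force: [-0.6, 0.7, 0.8]
finger_gap: 0.6
```

```bash
python3 -m creep '[{"tx":0,"ty":0.01,"tz":0,"turn":0,"fingers":0},{"tx":0,"ty":0.01,"tz":0,"turn":0,"fingers":0}]'
python3 - <<'E'
from h import *
plan([600,296,50],-0.164)
from cell import optics,monitor
o=[]
for n,b in(("scene",(235,305,420,520)),("side",(120,190,180,280))):
    c=optics.camera(n);o.append(cv2.resize(c["frame"][b[0]:b[1],b[2]:b[3],::-1],None,fx=4,fy=4,interpolation=cv2.INTER_CUBIC))
cv2.imwrite("pics/d3.png",np.hstack(o))
E
```

```text
clock: 4.5
eef_pos: [599.1, 296.1, 48.3]
eef_rot: [-1.573, 0.001, -0.163]
wrist_force: [-0.5, -0.8, 2.2]
finger_gap: 0.4
clock 4.5 pos [599.1 296.1  48.3] rot [-1.5727e+00  6.0000e-04 -1.6290e-01] F [-0.48 -0.83  2.23] gap 0.4
tool shift mm [ 0.9 -1.7  0.1] units [ 0.0046 -0.0086  0.0003] turn units 0.0004
```

View pics/d3.png

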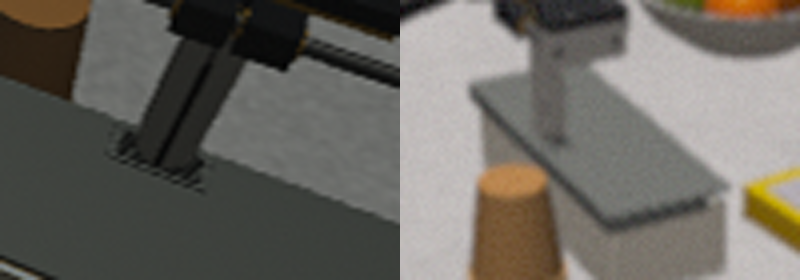

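Contact at TCP ≈49, with force 2.2 N and the tips centred on the pad. I'll press on until the firm stop shows.

```bash
python3 -m creep '[{"tx":0,"ty":0.01,"tz":0,"turn":0,"fingers":0},{"tx":0,"ty":0.015,"tz":0,"turn":0,"fingers":0},{"tx":0,"ty":0.015,"tz":0,"turn":0,"fingers":0}]'
python3 -m creep '[{"tx":0,"ty":0.005,"tz":0,"turn":0,"fingers":0},{"tx":0,"ty":0.01,"tz":0,"turn":0,"fingers":0},{"tx":0,"ty":0.01,"tz":0,"turn":0,"fingers":0}]'
```

```text
clock: 4.9
eef_pos: [599.0, 296.2, 45.4]
eef_rot: [-1.573, 0.001, -0.163]
wrist_force: [-1.7, -0.0, 2.3]
finger_gap: 0.6
clock: 5.2
eef_pos: [598.9, 296.2, 43.3]
eef_rot: [-1.573, 0.001, -0.163]
wrist_force: [-1.8, -0.3, 1.9]
finger_gap: 0.4
```

```bash
python3 -m creep '[{"tx":0,"ty":0.005,"tz":0,"turn":0,"fingers":0},{"tx":0,"ty":0.005,"tz":0,"turn":0,"fingers":0}]'
python3 - <<'E'
from h import *
plan([600,296,200],-0.164)
E
```

```text
clock: 5.4
eef_pos: [598.9, 296.2, 42.5]
eef_rot: [-1.573, 0.001, -0.163]
wrist_force: [-2.6, -0.1, 5.0]
finger_gap: 0.7
clock 5.4 pos [598.9 296.2  42.5] rot [-1.5727e+00  9.0000e-04 -1.6280e-01] F [-2.57 -0.08  4.96] gap 0.7
tool shift mm [   1.  -157.5   -0.3] units [ 0.0048 -0.7877 -0.0015] turn units 0.0004
```

The force is rising to 5 N at about 6 mm, which is the firm stop and past the 4 mm release point. Lifting straight up and fast, then pulling back.

```bash
python3 -m creep '[{"tx":0,"ty":-0.2,"tz":0,"turn":0,"fingers":0},{"tx":0,"ty":-0.45,"tz":0,"turn":0,"fingers":0},{"tx":-0.05,"ty":-0.7,"tz":0,"turn":0,"fingers":0},{"tx":-0.25,"ty":-0.9,"tz":0,"turn":0,"fingers":0},{"tx":-0.5,"ty":-1,"tz":0,"turn":0,"fingers":0},{"tx":-0.7,"ty":-1,"tz":0,"turn":0,"fingers":0},{"tx":-0.7,"ty":-1,"tz":0,"turn":0,"fingers":0},{"tx":-0.7,"ty":-1,"tz":0,"turn":0,"fingers":0},{"tx":-0.7,"ty":-1,"tz":0,"turn":0,"fingers":0},{"tx":-0.7,"ty":-1,"tz":0,"turn":0,"fingers":0}]'
python3 - <<'E'
from h import *
from cell import optics
for n in("scene","side"):
    c=optics.camera(n);cv2.imwrite(f"pics/after_{n}.png",c["frame"][:,:,::-1]);np.save(f"pics/after_{n}.npy",c,allow_pickle=True)
E
```

```text
clock: 6.4
eef_pos: [461.9, 318.9, 241.8]
eef_rot: [-1.573, 0.002, -0.164]
wrist_force: [0.5, -0.6, -0.0]
finger_gap: 0.4
```

View pics/after_scene.png

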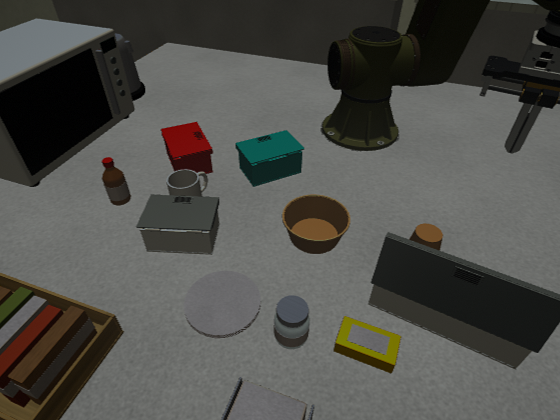

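View pics/after_side.png

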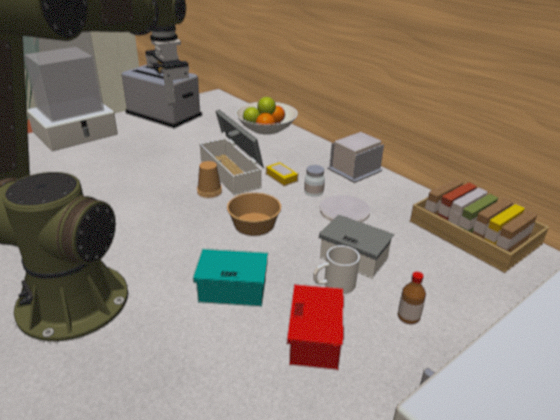

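The lid is up (scene ~(465,290), side ~(240,138)), with the chopsticks visible. Holding still for over 2 s, then checking again.

```bash
python3 -m creep '[{"tx":0,"ty":0,"tz":0,"turn":0,"fingers":0},{"tx":0,"ty":0,"tz":0,"turn":0,"fingers":0},{"tx":0,"ty":0,"tz":0,"turn":0,"fingers":0},{"tx":0,"ty":0,"tz":0,"turn":0,"fingers":0},{"tx":0,"ty":0,"tz":0,"turn":0,"fingers":0},{"tx":0,"ty":0,"tz":0,"turn":0,"fingers":0},{"tx":0,"ty":0,"tz":0,"turn":0,"fingers":0},{"tx":0,"ty":0,"tz":0,"turn":0,"fingers":0},{"tx":0,"ty":0,"tz":0,"turn":0,"fingers":0},{"tx":0,"ty":0,"tz":0,"turn":0,"fingers":0},{"tx":0,"ty":0,"tz":0,"turn":0,"fingers":0},{"tx":0,"ty":0,"tz":0,"turn":0,"fingers":0},{"tx":0,"ty":0,"tz":0,"turn":0,"fingers":0},{"tx":0,"ty":0,"tz":0,"turn":0,"fingers":0},{"tx":0,"ty":0,"tz":0,"turn":0,"fingers":0},{"tx":0,"ty":0,"tz":0,"turn":0,"fingers":0},{"tx":0,"ty":0,"tz":0,"turn":0,"fingers":0},{"tx":0,"ty":0,"tz":0,"turn":0,"fingers":0},{"tx":0,"ty":0,"tz":0,"turn":0,"fingers":0},{"tx":0,"ty":0,"tz":0,"turn":0,"fingers":0}]'
python3 -m creep '[{"tx":0,"ty":0,"tz":0,"turn":0,"fingers":0},{"tx":0,"ty":0,"tz":0,"turn":0,"fingers":0},{"tx":0,"ty":0,"tz":0,"turn":0,"fingers":0},{"tx":0,"ty":0,"tz":0,"turn":0,"fingers":0},{"tx":0,"ty":0,"tz":0,"turn":0,"fingers":0},{"tx":0,"ty":0,"tz":0,"turn":0,"fingers":0},{"tx":0,"ty":0,"tz":0,"turn":0,"fingers":0},{"tx":0,"ty":0,"tz":0,"turn":0,"fingers":0}]'
python3 - <<'E'
from h import *
from cell import optics
o=[]
for n in("scene","side"):
    c=optics.camera(n);o.append(cv2.resize(c["frame"],(400,300)));a=load(f"pics/after_{n}.npy");z=load(f"pics/{n}0.npy")
    df=lambda p,q:np.abs(p["frame"].astype(int)-q["frame"]).max(2)>40
    for nm,p in(("vs after",a),("vs start",z)):
        m=cv2.morphologyEx(df(c,p).astype(np.uint8),cv2.MORPH_OPEN,np.ones((2,2)));_,_,st,_=cv2.connectedComponentsWithStats(m);print(n,nm,[s.tolist() for s in st[1:] if s[4]>12])
    P=pts(c);m=np.zeros((420,560),bool)
    if n=="scene":
        m[230:350,370:555]=1;f=c["frame"].astype(int);m&=(P[...,2]>70)&(f.max(2)-f.min(2)<15)&(c["range_z"]>0);q=P[m];q=q[(q[:,0]>600)&(q[:,0]<740)]
        x=(q[:,:2]@[np.cos(.163),-np.sin(.163)]);h=q[:,2];k=np.polyfit(h,x,1);print("lid slope angle",np.arctan2(1,-k[0])if k[0]<0 else np.arctan2(1,-k[0]),"top z",np.percentile(h,99))
cv2.imwrite("pics/final.png",np.hstack(o)[:,:,::-1])
E
```

```text
clock: 8.5
eef_pos: [461.7, 318.9, 241.9]
eef_rot: [-1.573, 0.002, -0.164]
wrist_force: [0.2, -0.7, -0.5]
finger_gap: 0.6
clock: 9.3
eef_pos: [461.7, 318.9, 241.9]
eef_rot: [-1.573, 0.002, -0.164]
wrist_force: [0.1, -0.4, 1.0]
finger_gap: 0.6
scene vs after []
scene vs start [[399, 0, 18, 34, 372], [483, 0, 8, 2, 16], [533, 0, 27, 8, 173], [534, 32, 11, 14, 64], [329, 67, 2, 10, 20], [393, 77, 51, 11, 371], [330, 78, 6, 12, 27], [481, 89, 12, 8, 51], [339, 91, 4, 4, 13], [494, 90, 66, 64, 1340], [556, 116, 4, 13, 36], [377, 234, 32, 35, 277], [439, 253, 121, 96, 1937], [372, 282, 117, 49, 276], [490, 330, 51, 24, 133]]
lid slope angle 1.3238104973019216 top z 179.30403002791786
side vs after []
side vs start [[42, 0, 148, 75, 5397], [24, 37, 44, 32, 1011], [0, 46, 31, 150, 3595], [157, 71, 26, 9, 71], [62, 74, 6, 5, 24], [39, 80, 30, 17, 240], [166, 82, 8, 5, 29], [57, 107, 12, 20, 106], [198, 111, 67, 68, 1566], [82, 186, 28, 20, 356], [86, 200, 3, 6, 18], [56, 203, 20, 19, 142], [78, 202, 5, 7, 22], [86, 204, 17, 22, 209], [110, 207, 7, 33, 136], [82, 217, 10, 13, 64], [0, 245, 23, 19, 351], [97, 246, 14, 15, 126]]
```

View pics/final.png

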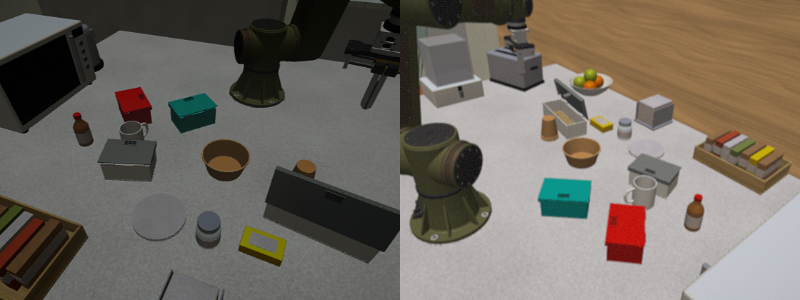

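The lid stands at about 1.32 rad with its top at 179 mm. Nothing has changed in the ~2.9 s of watching, and against the start only the lid and arm differ. Handing in.

```bash
python3 -c "
from cell import manip
print(manip.sign_off())"
```

```text
the job is handed in; nothing more can be done
None
```

The chopstick box is open. I pressed its ribbed pad down once with closed fingertips, about 6 mm to the firm stop with 5 N read at the wrist. I then lifted straight up and pulled the fingers back, and the lid sprang open.

**Final checks:**
- The lid stands at about 1.32 rad with its top at 179 mm, and it didn't move in the 2.9 s I watched.
- Compared with the start, both fixed cameras show changes only at the lid and the robot arm. The spoon box is still shut and nothing else was shifted.
- I handed the job in at about 9.4 s, with the gripper clear of everything.

**Disagreements:**
- **Fingertip height:** the closed fingertips ended about 32–34 mm short of the reported tool point. I therefore checked the pictures while descending and went by the force reading for the press.
- **Lid width:** measured in the wrist camera, the lid's front edge came out at about 268 mm, against the 280 mm given. The pad's size and position agreed across all three cameras.
- **Box under the lid:** the before/after pictures also differ along the box just below the lid. I took this as the lid opening and did not measure the box's own position again.

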